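# Lock the elbow bin in its van rack for the drive

## Robot

A 6-joint arm with a two-finger parallel gripper is mounted at the origin on the work surface. World frame = base frame: x ahead of the robot, y to its left, z up, the work surface at z = 0. Lengths are in m, angles in degrees, forces in N, time in s.
With the tool pointing down it reaches from about 0.275 to 0.875 m from the base axis. Payload 12.5 kg.
Tool frame: the origin (TCP) lies on the centre line of the jaws, within the pads' length; the fingertips stand 17 mm ahead of it and the grasp point (between the pads) lies 2 mm behind it (tcp_to_tips is the distance from the TCP to the fingertips, in m); z points along the fingers, y is the direction in which the jaws open and shut (so a half turn about z gives the same grasp; the last joint's range is limited). The gripper opens to 85 mm and grips with 20 to 120 N. Pads are 22 mm wide; open, the fingers measure 114 mm over their backs; the gripper's body (76 mm by 85 mm) begins 54 mm behind the grasp point. The pads swing forward as they close: fully open they stand 13 mm farther back than shut.
Start: joints at [70.497, 20.094, 94.641, -0, 65.266, -4.847], TCP at [0.139, 0.532, 0.248] pointing down, gripper open.
Joint ranges: [-157.81, 157.81], [-45, 120.19], [0.68, 151.7], [-89.99, 269.99], [4.06, 180], [-164.3, 164.3]. Speed limits (degrees/s): [127.2, 127.2, 159.86, 180, 180, 180].

## Interface

Orientations are given as a 3x3 rotation matrix whose columns are the frame's x, y, z axes.
In Python, from rig import * gives the robot as it stands.
- The arm moves only by the tool carry_out, never from a script. Its argument "series" is text: rows parted by semicolons, each of 5 numbers parted by spaces: the shift along the world's x, y, z normalised to -1 to 1, where 1 is 25 mm, then the turn about the world's z normalised to -1 to 1, where 1 is 30 degrees, then the gripper's target within -1 to 1 (fully open at 1, half-way at 0, shut at -1). A call has 1 to 5 rows; each row shifts and turns the pose as measured when the row begins; what a row does not reach is not made up. A row lasts 1/12 s, in which the tool goes at most 41.7 mm and 7.16 degrees, less where a joint would pass 70% of its speed; a pose out of reach is approached as far as the arm can. A call with a number of a shift or a turn outside -1 to 1 is refused whole. A call with a gripper value outside its range is refused whole. The fingers move at their own pace and stop on an object; the grip force is fixed at half the most. Time passes only in rows, so rows that do not move let the fingers close. It gives the time, the measured TCP pose, the force and the opening at its end, in the units of the state.
- observe(): the state, without advancing time (a new reading comes with each control period).
- capture(name): name is "side" or "top" or "wrist"; returns the picture (480x640x3 uint8, red, green, blue); there is no depth.
- calibration(name): a dict with "fx", "fy", "cx", "cy" (pixels), "k1" (the pictures are not rectified: a ray, as slopes to the right and down, at radius r is drawn at 1 + k1 r^2 times it, then the intrinsics apply), "T" (4x4, takes a point from camera to world coordinates). Camera axes: x right, y up, looking along -z (the intrinsics and any distortion apply to the point x, -y, -z); pixel columns grow to the right and rows downward; lengths in m; the calibration is good to about 2 mm. A picture is of the moment at which its call begins: read the wrist's pose just before it. calibration takes no time and is no camera call; for the wrist camera it gives the pose at the moment of the call.
- hand_in(): hands the job in, once; it reports no verdict.
Trained networks look in the newest picture that a camera, given by its name, has taken for a name from the list of things; names that differ only in an ending like _2 or _b are one class to them, and where a whole thing is asked for, a point or a joint stands for the part that bears it (a point fixed in the world has none). Each returns a list of dicts, best first, with "score" (0 to 1); they miss things now and then, are a little off and sometimes report something else, mostly with a low value. They report only what shows in the picture. A call takes as long as a camera call. They do not tell look-alikes from the thing itself.
- spot_in(name, camera): "location" ([x, y, z] in m, in world coordinates, good to about 4 mm: the middle of the surface that is visible of it).
- pinpoint(name, camera): "location" ([x, y, z] in m, in world coordinates, good to about 4 mm: a listed point, or the origin of a listed thing).
The state is a dict: "t": time; "joints": joint angles; "qvel": joint speeds; "tau": joint torques, N m; "tcp_pos": TCP position; "orientation": TCP orientation; "wrist_force": force on the tool from outside, world axes, zero at the start; "wrist_torque": the same for the moment, N m; "finger_gap": finger opening in m.
Only numpy, scipy, OpenCV 4.12 (cv2) and the standard library are available. Lean on these libraries where they do the work, as an engineer would, in place of code of your own. Each camera call takes 0.05 s, during which the arm holds its last target.

## Task

Lock the bin that holds the pipe elbow for the drive: with the fingertips push the black tab of the slide on that bin's side inwards, fully to its end stop, then let go so that it springs back and latches on its stop pin half-way. Only push, never take the slide between the fingers; leave the other bin's slide out, and do not disturb the fittings, the can or the screwdriver.

Things in the scene. Friction and masses are not known exactly. Their poses are not given: they have to be found in the camera images.
- rack: Two-bin rack fixed to the bench, 240 (x) x 440 mm (y). Origin: centre of its underside, on the table; z up. Aluminium rail along y, 60 mm deep, top 50 mm high, centre line x = -80 mm. Two grey bins behind it, 160 x 120 mm, rims 75 mm high, centres x = +35, y = +72 (left bin) and -72 mm (right). One slide per bin on the rail, left at +y, right at -y, each pushed from its outer end to the middle.
- tab_left (a point): Centre of the face to push: outer (+y) face of the left slide's black upright tab, 36 mm (x) by 42 mm high. Moves with the slide in -y; axes as the rack's. At 77 mm height, 27 mm above the rail, which runs on bare 62 mm further out: room to come down there. Tab 12 mm thick. A steel arm 10 x 6 mm reaches from it, 59 mm to +x, at 83 to 89 mm height.
- tab_right (a point): Centre of the face to push: outer (-y) face of the right slide's black upright tab, 36 mm (x) by 42 mm high. Moves with the slide in +y; axes as the rack's. At 77 mm height, 27 mm above the rail, which runs on bare 62 mm further out: room to come down there. Tab 12 mm thick. A steel arm 10 x 6 mm reaches from it, 59 mm to +x, at 83 to 89 mm height.
- slide_left (a joint): Travel (m) of the left slide in the rack's -y: 0 = sprung out, bin free (start); 0.060 = end stop; 0.035 = latched on its stop pin. The spring drives it to 0: 4.5 N at 0, 9.9 N at 0.060, some 1.5 N more while its wedge lifts the pin (0.005 to 0.035). Let go before 0.035 it returns to 0; pushed beyond, the pin drops behind the wedge and catches it at 0.035 when let go.
- slide_right (a joint): Travel (m) of the right slide in the rack's +y: 0 = sprung out, bin free (start); 0.060 = end stop; 0.035 = latched on its stop pin. The spring drives it to 0: 4.5 N at 0, 9.9 N at 0.060, some 1.5 N more while its wedge lifts the pin (0.005 to 0.035). Let go before 0.035 it returns to 0; pushed beyond, the pin drops behind the wedge and catches it at 0.035 when let go.
- pin_left (a joint): Lift (m) of the left slide's sprung steel stop pin: 0 = down (start, and latched), 0.008 on top of the wedge. Upright, 8 mm thick, 16 mm head 108 mm above the table, in a bridge over the rail 72 mm from the rack's middle (50 x 16 mm, top 92 mm high). Works by itself; need not be touched.
- pin_right (a joint): Lift (m) of the right slide's sprung steel stop pin: 0 = down (start, and latched), 0.008 on top of the wedge. Upright, 8 mm thick, 16 mm head 108 mm above the table, in a bridge over the rail 72 mm from the rack's middle (50 x 16 mm, top 92 mm high). Works by itself; need not be touched.
- elbow: White plastic 90-degree pipe elbow, L-shaped, lying flat in one of the two bins (which one changes); 71 x 71 mm over both legs, 52 mm high, loose. Origin: under the middle of its outline, on the bin's floor 8 mm above the table; its legs point to its +x and +y.
- coupling: White plastic straight pipe coupling, an open tube 56 mm across and 55 mm high, standing loose in the other bin. Origin: centre of its foot.
- primer: Grey can, 60 mm across and 130 mm high, standing loose on the table near one end of the rack. Origin: centre of its foot.
- driver: Screwdriver with a black handle, lying loose on the table near the other end of the rack, along its own x, handle to -x. Origin: under its middle.
There are look-alikes about, which are no part of the job. Leave any purple or yellow look-alike of the elbow alone.

How it is judged:
By the outcome, as a careful person would: the job done as asked, in the order asked, and still so for the second after the job is handed in, with the robot touching nothing.
It also fails if it takes over 38 s, if anything falls off the work surface, if the arm or the gripper's body presses on something with over 40 N, if the wrist force passes 120 N, or if a joint passes its speed limit or range.

## Working session

There is one attempt and no reset: what is moved stays moved. The work goes in short steps, Python scripts to look and compute and a tool call to move; the robot and the scene stay as the last step left them, time stands still between calls to the robot, and variables do not carry over. Pictures are saved under pics/ and viewed, and the job is handed in when it is done.

Besides the shell and the picture viewer there is one more tool, called after "Emit:" as name(argument=value, ...), one argument or row to a line, values as JSON. carry_out: Moves the arm, as the interface text tells. Scaled input: -1 to 1 covers 25 mm each way for a shift and 30 degrees each way for a turn. Its arguments: {"type":"object","properties":{"series":{"type":"string"}},"required":["series"]}

```bash
mkdir -p pics; python3 - <<'E'
from rig import *
import cv2
s=observe();print(s['t'],s['tcp_pos'],s['orientation'],s['wrist_force'],s['finger_gap'])
for c in ['top','side']:
    im=capture(c);cv2.imwrite(f'pics/{c}0.png',im[:,:,::-1])
    for n in (['elbow','coupling','tab_left','tab_right','rack','primer','driver'] if c=='top' else ['elbow','tab_left','tab_right','rack']):
        print(c,n,[(round(d['score'],2),[round(float(v),3) for v in d['location']]) for d in pinpoint(n,c)])
print(observe()['t'])
E
```

```text
0.0 [0.13903824 0.53181241 0.24777094] [[-9.67466030e-01  2.53000667e-01 -3.77758144e-04]
 [ 2.53000934e-01  9.67465415e-01 -1.09488317e-03]
 [ 8.84617663e-05 -1.15483544e-03 -9.99999329e-01]] [-0.5801403   0.20166733  0.02380694] 0.08543120827294436
top elbow [(0.85, [0.677, 0.146, 0.01]), (0.83, [0.702, 0.391, 0.004]), (0.83, [0.375, 0.015, -0.003]), (0.68, [0.686, 0.002, 0.007]), (0.55, [0.397, 0.252, 0.001])]
top coupling [(0.65, [0.69, 0.001, 0.008])]
top tab_left [(0.85, [0.53, 0.204, 0.08])]
top tab_right [(0.78, [0.591, -0.103, 0.078])]
top rack [(0.49, [0.671, -0.235, 0.004])]
top primer [(0.86, [0.558, 0.349, -0.001])]
top driver [(0.74, [0.67, -0.235, 0.004])]
side elbow [(0.89, [0.675, 0.148, 0.011]), (0.82, [0.706, 0.392, 0.002]), (0.72, [0.375, 0.014, 0.001]), (0.66, [0.394, 0.25, 0.002])]
side tab_left [(0.76, [0.53, 0.208, 0.08])]
side tab_right [(0.95, [0.593, -0.102, 0.077])]
side rack [(0.82, [0.637, 0.067, -0.0])]
0.65
```

View pics/top0.png

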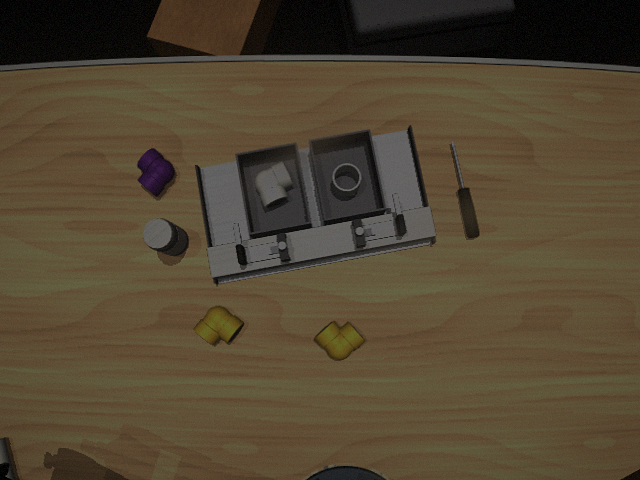

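View pics/side0.png

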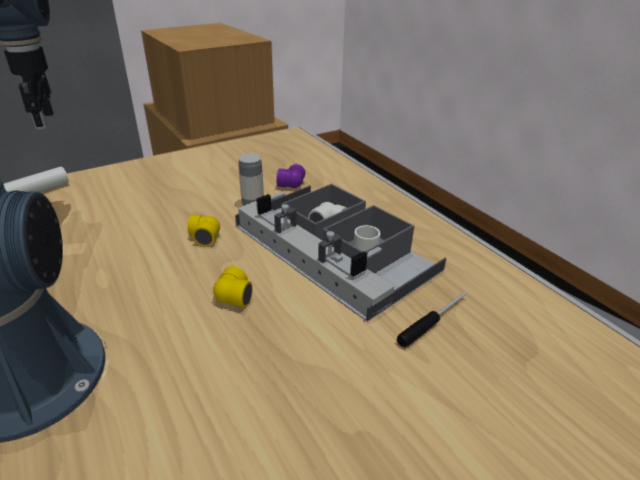

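```bash
cat > h.py <<'E'
import numpy as np
def project(p,c):
    T=np.array(c['T']);q=np.linalg.inv(T)@np.r_[p,1]
    x,y=q[0]/-q[2],-q[1]/-q[2];f=1+c['k1']*(x*x+y*y)
    return np.array([c['fx']*x*f+c['cx'],c['fy']*y*f+c['cy']])
E
python3 - <<'E'
from rig import *
from h import *
for c in ['top','side']:
    k=calibration(c)
    for n,p in dict(el=(.676,.147,.034),yel=(.704,.391,.03),e3=(.375,.015,.03),e4=(.395,.251,.03),co=(.69,.001,.05),tl=(.53,.206,.077),tr=(.592,-.1025,.077)).items(): print(c,n,project(p,k).round())
E
```

```text
top el [274. 183.]
top yel [154. 170.]
top e3 [340. 338.]
top e4 [218. 326.]
top co [348. 175.]
top tl [239. 255.]
top tr [404. 223.]
side el [328. 215.]
side yel [290. 175.]
side e3 [232. 286.]
side e4 [202. 227.]
side co [369. 237.]
side tl [261. 204.]
side tr [360. 265.]
```

The only white elbow is in the left bin (top view, pixel 272,185). The white coupling is in the right bin (347,179). The purple elbow (155,172) and the yellow ones (219,326 and 340,341) are look-alikes on the table. So the target is tab_left, at about (241,254). One close crop will confirm this.

```bash
python3 - <<'E'
import cv2,rig
im=cv2.imread('pics/top0.png')[110:290,180:450];cv2.imwrite('pics/crop0.png',cv2.convertScaleAbs(cv2.resize(im,None,fx=2.9,fy=2.9,interpolation=cv2.INTER_CUBIC),alpha=1.6))
print([n for n in dir(rig) if not n.startswith('__')], getattr(rig,'tcp_to_tips',None), rig.observe().keys())
E
```

```text
['MotionError', 'calibration', 'capture', 'hand_in', 'observe', 'pinpoint', 'spot_in', 'tcp_to_tips'] 0.017 dict_keys(['t', 'joints', 'qvel', 'tau', 'tcp_pos', 'orientation', 'wrist_force', 'wrist_torque', 'finger_gap'])
```

View pics/crop0.png

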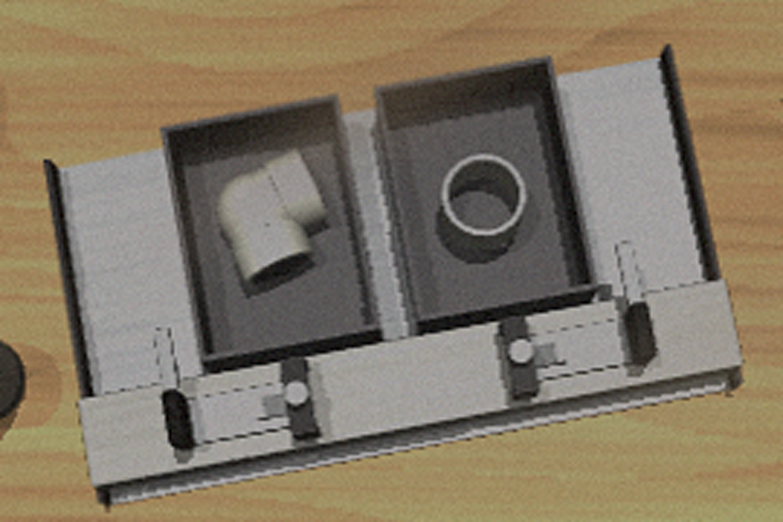

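Emit:
carry_out(
  series="0.8 -0.6 0 -0.22 -1;1 -0.75 0 -0.22 -1;1 -0.75 0 -0.22 -1;1 -0.75 0 -0.22 -1;1 -0.75 0 -0.22 -1",
)

```text
t: 1.07
tcp_pos: [0.259, 0.4413, 0.2483]
orientation: [[-0.664, 0.748, 0.0], [0.748, 0.664, 0.002], [0.001, 0.001, -1.0]]
wrist_force: [0.3, 1.0, 0.8]
finger_gap: 0.0256
```

The crop confirms it: the white L-shaped elbow is in the left bin (crop 275,215), the round coupling is in the right bin (482,195), and the left tab is at (178,420).

Emit:
carry_out(
  series="1 -0.75 0 -0.2 -1;1 -0.75 0 -0.2 -1;1 -0.75 0 -0.2 -1;1 -0.75 0 -0.2 -1;1 -0.75 0 -0.2 -1",
)

```text
t: 1.48
tcp_pos: [0.3893, 0.342, 0.249]
orientation: [[-0.174, 0.985, 0.002], [0.985, 0.174, 0.002], [0.002, 0.003, -1.0]]
wrist_force: [0.2, 0.6, 0.1]
finger_gap: -0.0
```

Emit:
carry_out(
  series="1 -0.75 0 0 -1;1 -0.75 0 0 -1;1 -0.75 0 0 -1;0.8 -0.6 0 0 -1;0 0 0 0 -1",
)

```text
t: 1.9
tcp_pos: [0.4924, 0.263, 0.2494]
orientation: [[-0.162, 0.987, 0.005], [0.987, 0.162, 0.002], [0.002, 0.005, -1.0]]
wrist_force: [-0.1, -0.1, -0.6]
finger_gap: 0.0003
```

```bash
python3 - <<'E'
from rig import *
import cv2
s=observe();print(s['t'],s['tcp_pos'],s['orientation'].round(3) if hasattr(s['orientation'],'round') else s['orientation'],s['wrist_force'],s['finger_gap'])
for c in ['wrist','top','side']:
    im=capture(c);cv2.imwrite(f'pics/{c}1.png',im[:,:,::-1])
    for n in ['tab_left','tab_right','rack','primer']:
        print(c,n,[(round(d['score'],2),[round(float(v),4) for v in d['location']]) for d in pinpoint(n,c)])
E
```

```text
1.9 [0.4923761  0.26298053 0.24942814] [[-0.162  0.987  0.005]
 [ 0.987  0.162  0.002]
 [ 0.002  0.005 -1.   ]] [-0.10854985 -0.06266232 -0.62514192] 0.000334018080820881
wrist tab_left []
wrist tab_right []
wrist rack []
wrist primer [(0.58, [0.5684, 0.3472, -0.0013])]
top tab_left [(0.62, [0.5321, 0.2038, 0.0791])]
top tab_right [(0.77, [0.5908, -0.1051, 0.0786])]
top rack [(0.98, [0.6427, 0.0665, 0.0005])]
top primer []
side tab_left [(0.91, [0.531, 0.2062, 0.0769]), (0.29, [0.6719, -0.2333, 0.0024])]
side tab_right [(0.7, [0.5912, -0.1025, 0.077])]
side rack [(0.83, [0.6387, 0.0657, -0.0015]), (0.68, [0.6838, 0.0014, 0.0087]), (0.45, [0.5914, -0.1073, 0.0793])]
side primer [(0.62, [0.64, 0.0667, -0.0008]), (0.61, [0.5656, 0.3512, 0.0019])]
```

View pics/wrist1.png

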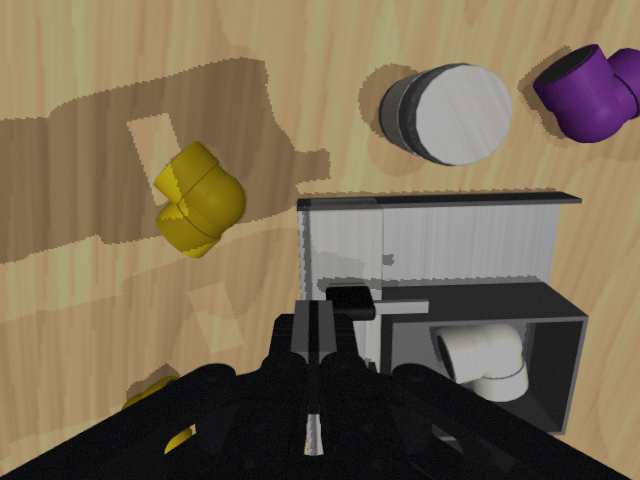

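The wrist view shows the black left tab, with its outer top edge around (327–373, 287). The elbow is behind it at (490,355) and the can is at (455,115). I'll back-project that edge and work out the offset.

```bash
cat >> h.py <<'E'
import cv2
def back(px,z,c):
    K=np.array([[c['fx'],0,c['cx']],[0,c['fy'],c['cy']],[0,0,1.]])
    u=cv2.undistortPoints(np.array([[px]],float),K,np.array([c['k1'],0,0,0.]))[0,0]
    T=np.array(c['T']);d=T[:3,:3]@np.array([u[0],-u[1],-1]);o=T[:3,3]
    return o+d*(z-o[2])/d[2]
E
python3 - <<'E'
from rig import *
from h import *
im=cv2.imread('pics/wrist1.png')[230:380,270:450];cv2.imwrite('pics/wcrop1.png',cv2.convertScaleAbs(cv2.resize(im,None,fx=4,fy=4,interpolation=cv2.INTER_NEAREST),alpha=1.5))
k=calibration('wrist')
a=back((327,287),.098,k);b=back((373,287),.098,k);print(a,b,np.linalg.norm(b-a),np.degrees(np.arctan2((b-a)[1],(b-a)[0])))
ry=np.array([-.197,.980]);m=((a+b)/2)[:2];t=np.array([.5309,.2055])
print('edge mid',m,'net',t)
for t in (m,t): print(t+.036*ry-observe()['tcp_pos'][:2])
E
```

```text
[0.50677878 0.22143168 0.098     ] [0.53936467 0.22683552 0.098     ] 0.03303092109035258 9.415884713388524
edge mid [0.52307173 0.2241336 ] net [0.5309 0.2055]
[ 0.02660219 -0.00616103]
[ 0.03443046 -0.02479463]
```

View pics/wcrop1.png

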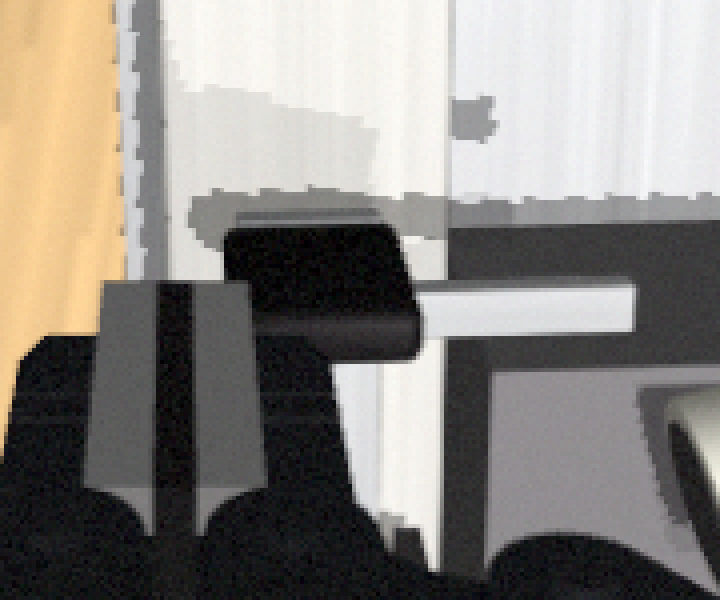

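What I took for the top edge is actually the foot of the outer face (z = 0.056). The top edge is at row 309, so I'll redo the back-projection.

```bash
python3 - <<'E'
from rig import *
from h import *
k=calibration('wrist')
a=back((326.5,287),.056,k);b=back((367.5,287),.056,k);c=back((374.5,309),.098,k);print(a,b,c,np.linalg.norm(b-a),np.degrees(np.arctan2((b-a)[1],(b-a)[0])))
ry=np.array([-.197,.980]);rx=np.array([.98,.197]);m=((a+b)/2)[:2];t=np.array([.5309,.2055])
print('foot mid',m,'from corner',c[:2]-.018*rx,'net',t)
for t in (m,t): print(t+.036*ry-observe()['tcp_pos'][:2])
E
```

```text
[0.51102059 0.20330635 0.056     ] [0.54444475 0.20885159 0.056     ] [0.54410942 0.20988642 0.098     ] 0.03388102576483195 9.419855293885789
foot mid [0.52773267 0.20607897] from corner [0.52646942 0.20634042] net [0.5309 0.2055]
[ 0.03126313 -0.02421566]
[ 0.03443046 -0.02479463]
```

Emit:
carry_out(
  series="0.7 -0.5 0 0.05 -1;0.6 -0.4 0 0 -1;0 0 -1 0 -1;0 0 -1 0 -1;0 0 -1 0 -1",
)

```text
t: 3.07
tcp_pos: [0.5259, 0.2432, 0.1781]
orientation: [[-0.193, 0.981, 0.014], [0.981, 0.193, 0.007], [0.004, 0.015, -1.0]]
wrist_force: [-0.5, -0.1, 0.5]
finger_gap: 0.0003
```

```bash
python3 - <<'E'
from rig import *
from h import *
import cv2
s=observe();print(s['t'],s['tcp_pos'],s['orientation'][:,0],s['wrist_force'])
for c in ['wrist','side']:
    im=capture(c);cv2.imwrite(f'pics/{c}2.png',im[:,:,::-1])
E
```

```text
3.0667 [0.52593354 0.24317827 0.17806702] [-0.19309308  0.98117241  0.00397113] [-0.51579663 -0.11778669  0.53988447]
```

View pics/wrist2.png

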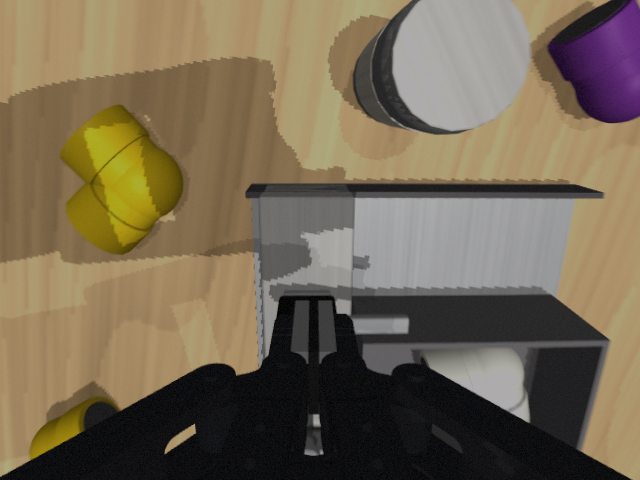

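The fingers are in line with the tab, which is now hidden behind them, and about 37 mm outside its face. Next is the descent to TCP z ≈ 0.085.

Emit:
carry_out(
  series="-0.1 0 -1 0 -1;0 0 -1 0 -1;0 0 -1 0 -1;0 0 -0.5 0 -1;0 0 0 0 -1",
)

```text
t: 3.58
tcp_pos: [0.5237, 0.244, 0.0911]
orientation: [[-0.194, 0.981, 0.013], [0.981, 0.194, 0.007], [0.004, 0.014, -1.0]]
wrist_force: [-0.5, 0.3, 0.4]
finger_gap: -0.0001
```

```bash
python3 - <<'E'
from rig import *
from h import *
s=observe();print(s['t'],s['tcp_pos'],s['orientation'][:,0],s['wrist_force'])
im=capture('side')[130:310,180:420];cv2.imwrite('pics/side3.png',cv2.resize(im,None,fx=3,fy=3)[:,:,::-1])
E
```

```text
3.5833 [0.52373889 0.24398812 0.09113468] [-0.19370774  0.98105161  0.00387957] [-0.48315838  0.28707262  0.36719064]
```

View pics/side3.png

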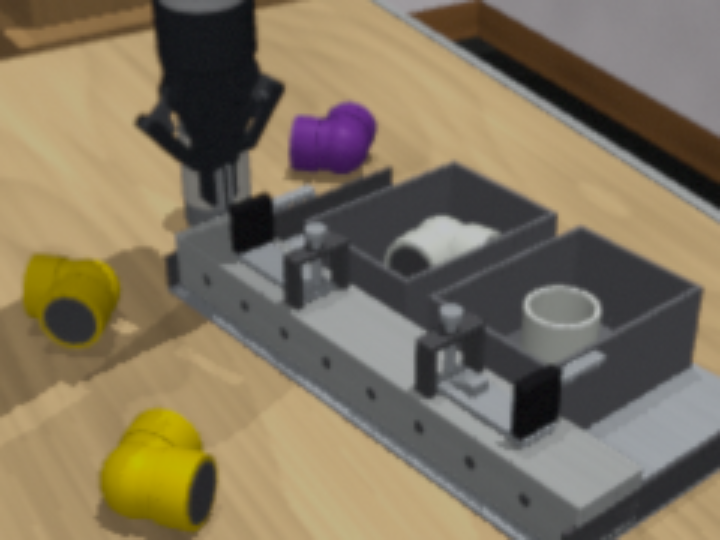

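The fingers are down just outside the left tab (crop 215,185) and clear of the can. I'll push along the rack's -y, direction (0.194, -0.981).

Emit:
carry_out(
  series="0.1 -0.5 -0.1 0 -1;0.1 -0.5 -0.1 0 -1;0.08 -0.4 0 0 -1;0.08 -0.4 0 0 -1;0.08 -0.4 0 0 -1",
)

```text
t: 4.05
tcp_pos: [0.5361, 0.1934, 0.0918]
orientation: [[-0.19, 0.982, 0.018], [0.982, 0.19, 0.023], [0.019, 0.022, -1.0]]
wrist_force: [-17.5, 112.0, -19.0]
finger_gap: 0.0003
```

The force is 112 N, far more than the spring should give. I'm backing off at once and then looking.

Emit:
carry_out(
  series="-0.06 0.3 0 0 -1",
)

```text
t: 4.13
tcp_pos: [0.5344, 0.2016, 0.0922]
orientation: [[-0.188, 0.982, 0.018], [0.982, 0.187, 0.028], [0.024, 0.022, -0.999]]
wrist_force: [-0.5, 4.8, -3.3]
finger_gap: 0.0002
```

```bash
python3 - <<'E'
from rig import *
from h import *
s=observe();print(s['t'],s['tcp_pos'],s['orientation'],s['wrist_force'],s['wrist_torque'])
im=capture('side')[130:310,180:420];cv2.imwrite('pics/side4.png',cv2.resize(im,None,fx=3,fy=3)[:,:,::-1])
im=capture('wrist');cv2.imwrite('pics/wrist4.png',im[:,:,::-1])
s=observe();print(s['t'],s['tcp_pos'],s['wrist_force'])
E
```

```text
4.1333 [0.53440348 0.20161509 0.09219243] [[-0.18773056  0.98206381  0.01754729]
 [ 0.98192787  0.18720856  0.02776005]
 [ 0.02397713  0.02244158 -0.99946059]] [-0.49716143  4.80183231 -3.27799861] [0.74867202 0.15424231 0.04365369]
4.2333 [0.53430995 0.20190227 0.09227123] [-1.1607291  10.29745867 -6.10214268]
```

View pics/side4.png

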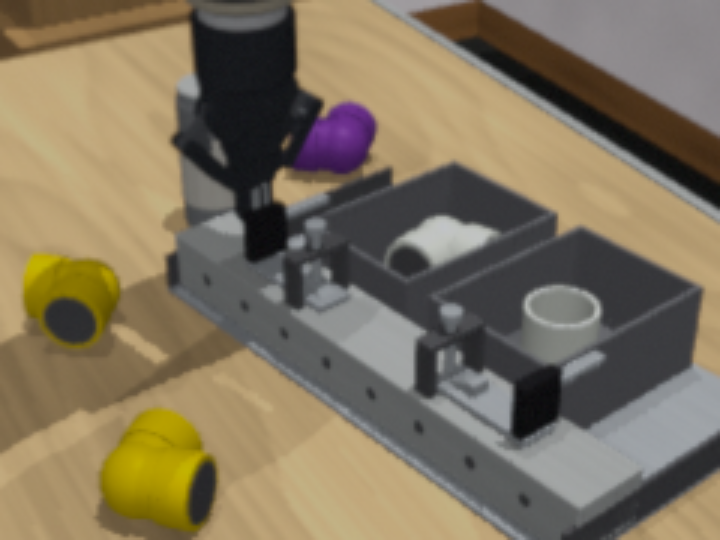

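View pics/wrist4.png

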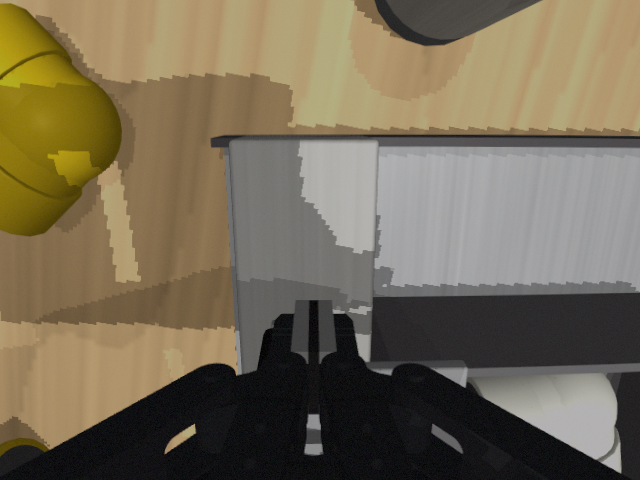

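The tab has moved about 17 mm in from its start position, and the force is now a plausible 10 N. The peak probably came from pushing too fast, but a jam is possible. I'll look closer, then continue in small steps.

```bash
python3 - <<'E'
from h import *
im=cv2.imread('pics/side4.png')[170:330,180:400];cv2.imwrite('pics/z4.png',cv2.resize(im,None,fx=3.5,fy=3.5,interpolation=cv2.INTER_CUBIC))
E
```

```text
(no output)
```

View pics/z4.png

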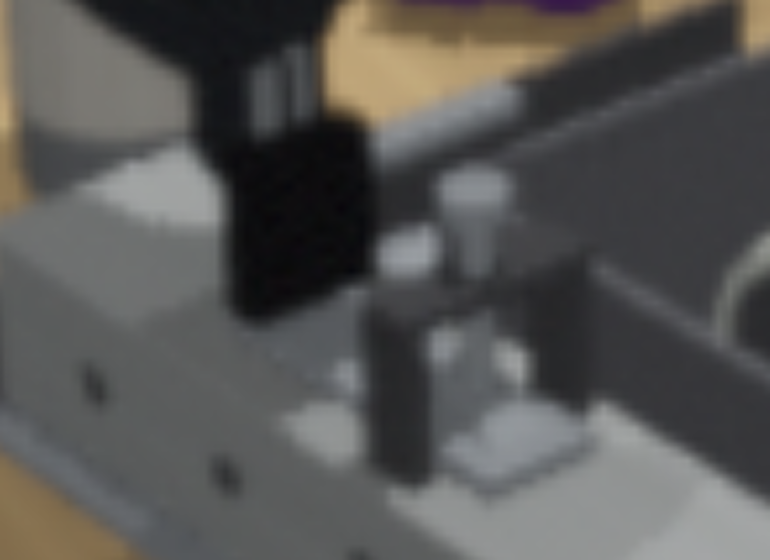

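Emit:
carry_out(
  series="0.03 -0.16 0 0 -1",
)

```text
t: 4.32
tcp_pos: [0.5348, 0.1987, 0.0926]
orientation: [[-0.19, 0.982, 0.018], [0.982, 0.189, 0.027], [0.023, 0.023, -0.999]]
wrist_force: [-1.0, 11.3, -9.1]
finger_gap: -0.0001
```

The pin is lifting normally and 11 N is about right, so the peak was dynamic. I'll carry on slowly.

Emit:
carry_out(
  series="0.03 -0.17 -0.05 0 -1;0.03 -0.17 -0.05 0 -1",
)

```text
t: 4.48
tcp_pos: [0.5366, 0.1909, 0.0923]
orientation: [[-0.189, 0.982, 0.019], [0.982, 0.188, 0.031], [0.027, 0.025, -0.999]]
wrist_force: [-6.5, 9.8, 7.0]
finger_gap: 0.0001
```

Emit:
carry_out(
  series="0.03 -0.17 -0.05 0 -1;0.03 -0.17 -0.05 0 -1",
)

```text
t: 4.65
tcp_pos: [0.5384, 0.1821, 0.0923]
orientation: [[-0.188, 0.982, 0.02], [0.982, 0.187, 0.035], [0.03, 0.026, -0.999]]
wrist_force: [-4.8, 8.3, 4.9]
finger_gap: 0.0001
```

Emit:
carry_out(
  series="0.03 -0.17 0 0 -1;0.03 -0.17 0 0 -1;0.03 -0.17 0 0 -1",
)

```text
t: 4.9
tcp_pos: [0.5406, 0.1684, 0.0941]
orientation: [[-0.185, 0.982, 0.021], [0.982, 0.185, 0.039], [0.035, 0.027, -0.999]]
wrist_force: [-1.0, 9.4, -7.3]
finger_gap: 0.0001
```

Emit:
carry_out(
  series="0.02 -0.12 0 0 -1;0.02 -0.12 0 0 -1",
)

```text
t: 5.07
tcp_pos: [0.5415, 0.1619, 0.0949]
orientation: [[-0.184, 0.983, 0.021], [0.982, 0.183, 0.043], [0.038, 0.028, -0.999]]
wrist_force: [0.5, 10.2, -8.0]
finger_gap: 0.0002
```

Emit:
carry_out(
  series="0.02 -0.12 -0.08 0 -1",
)

```text
t: 5.15
tcp_pos: [0.5424, 0.1588, 0.0942]
orientation: [[-0.183, 0.983, 0.022], [0.982, 0.181, 0.045], [0.04, 0.03, -0.999]]
wrist_force: [-5.6, 16.8, 12.1]
finger_gap: -0.0004
```

Emit:
carry_out(
  series="0.02 -0.12 -0.05 0 -1",
)

```text
t: 5.23
tcp_pos: [0.5425, 0.1581, 0.0944]
orientation: [[-0.18, 0.983, 0.022], [0.983, 0.179, 0.051], [0.046, 0.03, -0.998]]
wrist_force: [-12.9, 50.4, 4.4]
finger_gap: 0.0002
```

Emit:
carry_out(
  series="0.02 -0.12 0 0 -1",
)

```text
t: 5.32
tcp_pos: [0.5423, 0.1582, 0.0949]
orientation: [[-0.178, 0.984, 0.021], [0.983, 0.176, 0.058], [0.053, 0.031, -0.998]]
wrist_force: [0.9, 43.2, -24.2]
finger_gap: 0.0002
```

Motion stopped with the force rising to about 50 N, after roughly 60 mm of travel, so this is the end stop. One check picture, then release.

```bash
python3 - <<'E'
from rig import *
from h import *
im=capture('side')[130:310,180:420];cv2.imwrite('pics/side5.png',cv2.resize(im,None,fx=3,fy=3)[:,:,::-1])
s=observe();print(s['t'],s['tcp_pos'],s['wrist_force'])
E
```

```text
5.3667 [0.54233378 0.15826664 0.09474161] [ -1.54097847  38.85175732 -11.06497066]
```

View pics/side5.png

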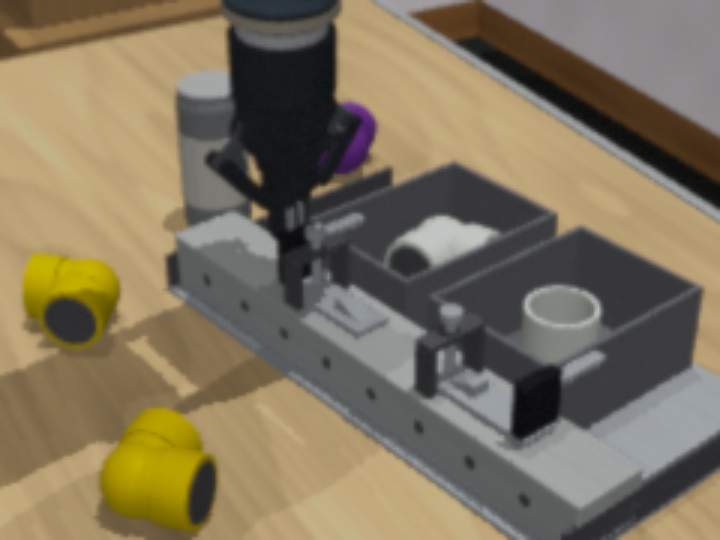

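The tab now stands right against the bridge (crop 295,255), fully in. I'll back off gently and then lift.

Emit:
carry_out(
  series="-0.04 0.2 0 0 -1;-0.06 0.3 0 0 -1;-0.06 0.3 0 0 -1;-0.06 0.3 0 0 -1;-0.08 0.4 0 0 -1",
)

```text
t: 5.78
tcp_pos: [0.535, 0.196, 0.0975]
orientation: [[-0.174, 0.984, 0.022], [0.983, 0.172, 0.065], [0.06, 0.033, -0.998]]
wrist_force: [-0.4, -0.7, -0.6]
finger_gap: 0.0004
```

Emit:
carry_out(
  series="-0.1 0.5 0 0 -1;-0.06 0.3 0 0 -1;0 0 0.6 0 -1;0 0 1 0 -1;0 0 1 0 -1",
)

```text
t: 6.2
tcp_pos: [0.5289, 0.2176, 0.1621]
orientation: [[-0.174, 0.985, 0.018], [0.983, 0.173, 0.062], [0.058, 0.028, -0.998]]
wrist_force: [-0.9, 0.1, 0.1]
finger_gap: -0.0002
```

Emit:
carry_out(
  series="0 0 1 0 -1;0 0 1 0 -1;-1 0.2 1 0 -1;-1 0.2 0.5 0 -1;-1 0.2 0 0 -1",
)

```text
t: 6.62
tcp_pos: [0.4563, 0.2331, 0.2599]
orientation: [[-0.172, 0.985, 0.028], [0.983, 0.17, 0.065], [0.059, 0.039, -0.998]]
wrist_force: [-0.0, 0.9, -0.5]
finger_gap: 0.0001
```

Emit:
carry_out(
  series="-1 0.3 0 0 -1;-1 0.3 0 0 -1;-1 0.3 0 0 -1;-0.5 0 0 0 -1;0 0 0 0 -1",
)

```text
t: 7.03
tcp_pos: [0.3619, 0.2571, 0.2637]
orientation: [[-0.173, 0.984, 0.035], [0.983, 0.171, 0.067], [0.06, 0.046, -0.997]]
wrist_force: [-0.4, -0.2, 0.5]
finger_gap: -0.0003
```

```bash
python3 - <<'E'
from rig import *
from h import *
s=observe();print(s['t'],s['tcp_pos'],s['wrist_force'])
im=capture('side')[130:310,180:420];cv2.imwrite('pics/side6.png',cv2.resize(im,None,fx=3,fy=3)[:,:,::-1])
print('side',[(round(d['score'],2),np.round(d['location'],4)) for d in pinpoint('tab_left','side')])
im=capture('top');cv2.imwrite('pics/top6.png',cv2.convertScaleAbs(cv2.resize(im[110:350,130:490],None,fx=2.2,fy=2.2)[:,:,::-1],alpha=1.6))
for n in ['tab_left','tab_right','primer','driver','elbow','coupling']:print(n,[(round(d['score'],2),np.round(d['location'],4)) for d in pinpoint(n,'top')])
print(observe()['t'])
E
```

```text
7.0333 [0.36194983 0.2570921  0.26365811] [-0.42456048 -0.15072765  0.46812885]
side [(0.96, array([0.5411, 0.1753, 0.08  ]))]
tab_left [(0.84, array([0.5369, 0.1719, 0.0778]))]
tab_right [(0.95, array([ 0.5923, -0.106 ,  0.0755]))]
primer [(0.9, array([ 5.64e-01,  3.49e-01, -5.00e-04]))]
driver [(0.79, array([ 6.719e-01, -2.350e-01,  6.000e-04]))]
elbow [(0.74, array([0.6769, 0.1465, 0.0119])), (0.7, array([7.027e-01, 3.883e-01, 5.000e-04])), (0.68, array([3.982e-01, 2.515e-01, 3.000e-04])), (0.61, array([ 0.3759,  0.0154, -0.    ]))]
coupling [(0.57, array([0.684 , 0.0007, 0.0078]))]
7.4833
```

View pics/side6.png

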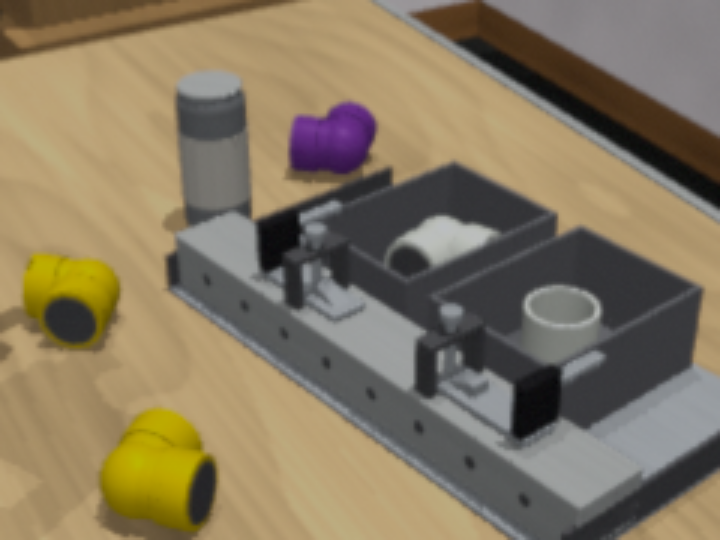

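View pics/top6.png

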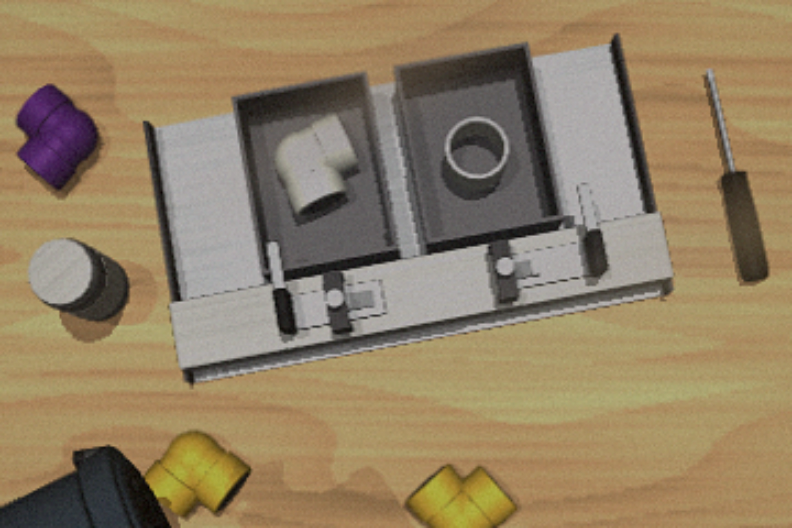

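The left tab rests about 34 mm in (latch is 35 mm). The right tab is still out and nothing else has moved, so I'm handing in.

```bash
python3 -c "
from rig import *
print(hand_in())"
```

```text
the job is handed in; nothing more can be done
None
```

The left bin, which holds the white elbow, is locked. With the gripper shut, I pushed the left slide's tab to its end stop, then backed off, and the slide sprang back and latched. I handed in at about 7.5 s.

- **End stop:** motion stopped with the force rising to about 50 N, after roughly 60 mm of travel. The picture showed the tab right against the bridge.
- **Latch:** after I let go, the two cameras put the tab face about 30 and 34 mm (y) in from its start. That agrees with the 35 mm latch position within the networks' 4 mm error. In the pictures the pin is down behind the wedge.
- **Other things:** the right slide is still out. The elbow, coupling and screwdriver read the same as before within that 4 mm error. The can's reading shifted about 6 mm in x; it shifted more than that between readings before I pushed, and the pictures show it standing where it was.

**Force spike:** my first push was too fast. The wrist force peaked at a reading of 112 N, close to the 120 N limit. I backed off and finished slowly at about 10 N, and found no sign of a jam. The force is only reported at the end of each call, so a higher peak in between can't be ruled out.

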